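# Run a finger along a curved safety strip to test it

## Task

Test the curved pressure-sensitive strip of the machine guard: press the fingertips lightly down on its red end, then run them along the whole curve over the yellow part to the green end, keeping the strip pressed down all the way and never letting it come up in between. Finish with the fingertips still on the green end, holding it gently pressed. Do not push hard, do not lift the test unit or shift it along the bench, and leave the other things on the bench alone.

Things in the scene. Friction and masses are not known exactly. Their poses are not given: they have to be found in the camera images.
- unit: loose test unit: dark steel plate 115 x 235 mm, 1.3 to 2.1 kg, on rubber feet, with a curved aluminium rail (26 mm wide, top at 30 mm) that carries the strip, and a grey junction box 26 mm high inside the curve. Origin: centre of underside, z up. The curve: radius 110 mm about the vertical through (-82.5, 0) mm, bulging to +x, red end at -y, green at +y. It may lie turned any way.
- strip (a joint): how far the strip is down: 0 up, 0.008 m at the stop; pressed from 0.001 m, about 0.004 m is right. The ribbed yellow strip (18 mm wide, 120 degrees of arc, last 23 mm red at one end, green at the other, flat on top) sinks level as a whole on a spring wherever pressed: moves from 1.2 N, at the stop at 6 N. Nothing on the unit stands above its top even when fully down (37 mm).
- red_end (a point): middle of the red end piece, on the centre line of the strip, on its top face (45 mm above the bench while the strip is up), 11 mm from the strip's end
- first_quarter (a point): point a quarter of the way from the red to the green end piece, on the centre line of the strip, on its top face (45 mm above the bench while the strip is up)
- middle (a point): middle of the curve, on the centre line of the strip, on its top face (45 mm above the bench while the strip is up)
- last_quarter (a point): point three quarters of the way from the red to the green end piece, on the centre line of the strip, on its top face (45 mm above the bench while the strip is up)
- green_end (a point): middle of the green end piece, on the centre line of the strip, on its top face (45 mm above the bench while the strip is up), 11 mm from the strip's end
- marker: blue and white marker pen, 135 mm long, 17 mm thick, lying; origin under its middle. A bystander: leave it alone.
- grey_stone: grey-green sharpening stone, 45 x 130 x 22 mm, lying near the front edge of the bench; origin under its middle. A bystander: leave it alone.
- spanner: steel combination spanner, 199 mm long, 8 mm thick, lying near the front edge; origin under its middle. A bystander: leave it alone.
- stone_a: sharpening stone, pale on top and reddish below, 50 x 150 x 26 mm; origin under its middle. A bystander: leave it alone.
- hex_key: black hex key, 39 x 134 x 9 mm; origin under its middle. A bystander: leave it alone.
- paste_tin: round green tin, 72 mm across, 25 mm high; origin under its middle. A bystander: leave it alone.

How it is judged:
By the outcome, as a careful person would: the job done as asked, in the order asked, and still so for the second after the job is handed in, while the arm keeps its last pose, push and grip.
It also fails if it takes over 42 s, if anything falls off the work surface, if the arm or the gripper's body presses on something with over 40 N, if the wrist force passes 120 N, or if a joint passes its speed limit or range.

## Robot

A 7-joint arm with a two-finger parallel gripper is mounted at the origin on a cart in front of the work surface, level with it; the furniture and walls round the work are solid. World frame = base frame: x ahead of the robot, y to its left, z up, the work surface at z = 0. Lengths are in m, angles in rad, forces in N, time in s.
With the tool pointing down it reaches from about 0.425 to 1.025 m from the base axis. Payload 9.4 kg.
Tool frame: the origin (TCP) lies on the mounting face of the last link; the fingertips stand 186 mm ahead of it and the grasp point (between the pads) lies 167 mm ahead of it; z points along the fingers, y is the line along which they close (so a half turn about z gives the same grasp; the last joint's range is limited). The gripper opens to 93 mm and grips with 3 to 60 N. Pads are 15 mm wide; open, the fingers measure 128 mm over their backs; the gripper's body (75 mm by 188 mm) begins 65 mm behind the grasp point.
Start: joints at [1.272, 0.599, -0.003, 1.599, 0.002, 0.943, -0.08], TCP at [0.159, -0.707, 0.405] pointing down, gripper open.
Joint ranges: [-2.57, 2.57], [-0.35, 1.97], [-1.29, 1.29], [0.11, 2.56], [-1.05, 4.19], [0.11, 1.86], [-2.63, 2.63]. Speed limits (rad/s): [2.22, 2.22, 3.01, 3.01, 3.14, 3.14, 3.14].

## Interface

Orientations are given as a unit quaternion [x, y, z, w].
In Python, from station import robot gives the robot as it stands. The module is installed in compiled form; this text tells all that it offers.
- The arm moves only by the tool step_arm, never from a script. Its argument "plan" is a list of rows, each a list of 7 numbers: the opening, from 0 (shut) to 1 (fully open), then the shift along the tool's x, y, z as a fraction of full scale, then the turn, a rotation vector about the tool's x, y, z as a fraction of full scale. A call has 1 to 10 rows; each row is the pose to reach, as a shift and turn from the pose commanded when the call began, along the tool's axes at that moment, turning the shorter way round; what a row does not reach only later rows make up. Full scale, the value 1, is 30 cm for a shift and 360 degrees for a turn. A row lasts 1/10 s, in which the tool goes at most 50 mm and 8.59 degrees, less where a joint would pass 70% of its speed; a pose out of reach is approached as far as the arm can. A call with a number of a shift or a turn outside -1 to 1 is refused whole. A call with a gripper value outside its range is refused whole. The fingers move at their own pace and stop on an object; "force" is the grip in N (left out, the last holds). Time passes only in rows, so rows that repeat a pose let the fingers close. It gives the time, the measured TCP pose, the force, the opening and the grip force at its end, in the units of the state.
- robot.read_state(): the state, without advancing time (a new reading comes with each control period).
- robot.grab_frame(name): name is "side" or "top"; returns (picture, depth): 480x640x3 uint8, red, green, blue; 480x640 float32, m along the optical axis (not along the pixel's ray), 0 where there is no reading.
- robot.camera_params(name): a dict with "fov_y" (degrees; the focal length in pixels is half the picture's height over the tangent of half this angle, whatever the lens; pixels are square), "cx", "cy" (the principal point, pixels), "D" ([k1, k2, p1, p2, k3] as OpenCV has them; the pictures are not rectified), "R" (3x3) and "t" (3): a world point X has camera coordinates R X + t. Camera axes: x right, y down, z forward; pixel columns grow to the right and rows downward; lengths in m; the calibration is good to about 2 mm. A picture is of the moment at which its call begins. camera_params takes no time and is no camera call.
- robot.sign_off(): hands the job in; it is judged then, once.
The state is a dict: "t": time; "qpos": joint angles; "qvel": joint speeds; "tau": joint torques, N m; "tool_pos": TCP position; "orientation": TCP orientation; "wrist_force": force on the tool from outside, world axes, zero at the start; "moment": the same for the moment, N m; "finger_gap": finger opening in m; "grasp_force": force on a finger pad.
Only numpy, scipy, OpenCV 4.12 (cv2) and the standard library are available. Lean on these libraries where they do the work, as an engineer would, in place of code of your own. Each camera call takes 0.05 s, during which the arm holds its last target. There are 200 camera calls.

## Working session

There is one attempt and no reset: what is moved stays moved. The work goes in short steps, Python scripts to look and compute and a tool call to move; the robot and the scene stay as the last step left them, time stands still between calls to the robot, and variables do not carry over. Pictures are saved under pics/ and viewed, at most 10 in all, crops included, and the job is handed in when it is done.

Besides the shell and the picture viewer there is one more tool, called after ">>>" as name(argument=value, ...) on one line, values as JSON. step_arm: Moves the arm, as the interface text tells. Shift numbers are shares of 30 cm and turn numbers shares of 360 degrees, none past 1 either way. Its arguments: {"type":"object","properties":{"plan":{"type":"array","items":{"type":"array","items":{"type":"number"}}},"force":{"type":"number"}},"required":["plan"]}

```bash
mkdir -p pics; python3 - <<'E'
from station import robot
import cv2,numpy as np
s=robot.read_state();print({k:np.round(v,4) for k,v in s.items()})
for n in("top","side"):
    p,d=robot.grab_frame(n);cv2.imwrite(f"pics/{n}0.png",p[:,:,::-1]);np.save(f"{n}0.npy",d)
    print(n,robot.camera_params(n))
E
```

```text
{'t': np.float64(0.0), 'qpos': array([ 1.2723,  0.6001, -0.0026,  1.6001,  0.0018,  0.9429, -0.0798]), 'qvel': array([-0.0009, -0.0001,  0.0014, -0.0014, -0.0002,  0.0009, -0.0007]), 'tau': array([ 1.00000e-04, -7.65058e+01,  1.49770e+00, -2.52345e+01,
       -5.24000e-02,  1.68000e-02,  1.00000e-04]), 'tool_pos': array([ 0.1595, -0.7071,  0.4039]), 'orientation': array([ 9.939e-01,  1.107e-01, -1.000e-04, -7.000e-04]), 'wrist_force': array([ 0.5756,  0.2642, -1.1271]), 'moment': array([0.0519, 0.0675, 0.0181]), 'grasp_force': np.float64(0.0), 'finger_gap': np.float64(0.093)}
top {'fov_y': 44.439399167234114, 'cx': 316.80442291657687, 'cy': 246.56946395770441, 'D': array([-0.0749734,  0.       ,  0.       ,  0.       ,  0.       ]), 'R': array([[-2.10651953e-02, -9.99778074e-01, -2.47338897e-04],
       [-9.82979941e-01,  2.07564193e-02, -1.82536588e-01],
       [ 1.82501212e-01, -3.60203971e-03, -9.83199030e-01]]), 't': array([0.03168392, 0.50933619, 1.08245134])}
side {'fov_y': 48.24637691754065, 'cx': 321.32932806892455, 'cy': 243.12700912232285, 'D': array([-0.14613398,  0.        ,  0.        ,  0.        ,  0.        ]), 'R': array([[-0.92216051, -0.38676811,  0.00551575],
       [-0.25363408,  0.59384355, -0.76355719],
       [ 0.29204408, -0.70552127, -0.64571665]]), 't': array([0.49666382, 0.17049586, 1.00920261])}
```

View pics/top0.png

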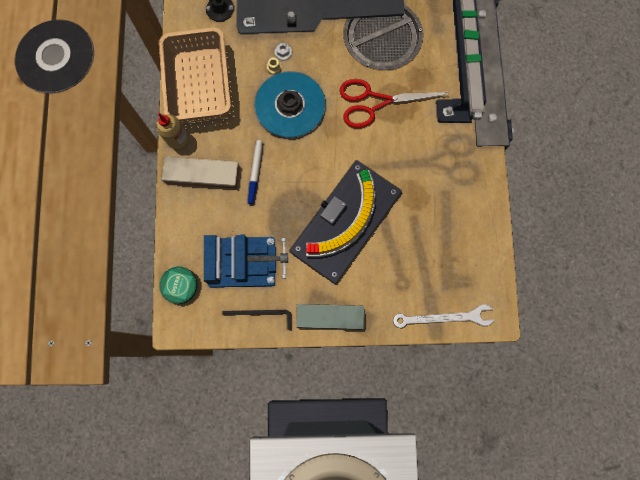

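View pics/side0.png

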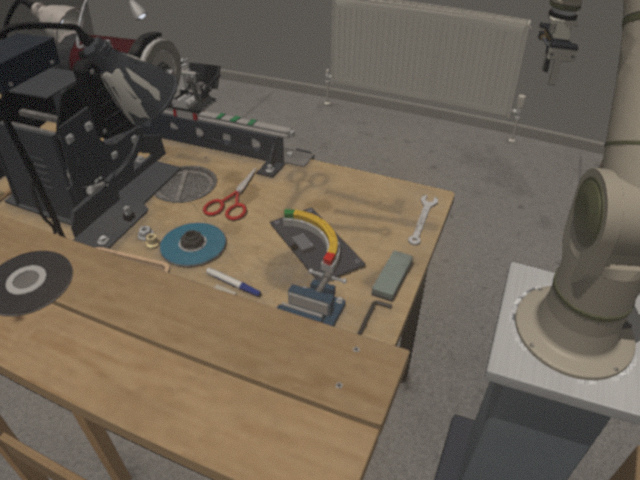

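The top view shows the strip curving from red (313,248) to green (365,175), bulging to the right and down, with the vice at about (240,258) near the red end. The side view shows red at (329,258) and green at (289,213), with the strip fully visible.

```bash
cat > h.py <<'E'
import cv2,numpy as np
from station import robot
def K(n):
    c=robot.camera_params(n);f=240/np.tan(np.radians(c['fov_y']/2))
    return np.array([[f,0,c['cx']],[0,f,c['cy']],[0,0,1]]),c['D'],c['R'],c['t']
def rays(n,px):
    k,D,R,t=K(n);u=cv2.undistortPoints(np.float64(px).reshape(-1,1,2),k,D)[:,0]
    return -R.T@t,np.c_[u,np.ones(len(u))]@R
def onz(n,px,z):
    o,d=rays(n,px);return o+d*((z-o[2])/d[:,2])[:,None]
E
python3 - <<'E'
from h import *
from scipy.optimize import least_squares
roi={'top':(295,160,380,262),'side':(280,205,342,268)}
C={}
for n in('top','side'):
    im=cv2.imread(f'pics/{n}0.png');hsv=cv2.cvtColor(im,cv2.COLOR_BGR2HSV);x0,y0,x1,y1=roi[n]
    H,S,V=cv2.split(hsv);ok=np.zeros_like(H,bool);ok[y0:y1,x0:x1]=1
    M={'r':((H<8)|(H>172)),'y':(H>20)&(H<34),'g':(H>45)&(H<85)}
    smin={'r':150,'y':190,'g':120}
    for c,m in M.items():
        m=(m&ok&(S>smin[c])&(V>60)).astype(np.uint8)
        k,l,st,ce=cv2.connectedComponentsWithStats(m);i=1+np.argmax(st[1:,4])
        C[n,c]=(ce[i],np.argwhere(l==i)[:,::-1])
        print(n,c,st[i],ce[i].round(1),onz(n,ce[i],.045).round(4))
# two-view heights of the end pieces
for c in 'rg':
    o1,d1=rays('top',C['top',c][0]);o2,d2=rays('side',C['side',c][0]);d1,d2=d1[0],d2[0]
    a=np.linalg.lstsq(np.c_[d1,-d2],o2-o1,rcond=None)[0];p,q=o1+a[0]*d1,o2+a[1]*d2
    print('tri',c,((p+q)/2).round(4),'gap',np.linalg.norm(p-q).round(4))
for n in('top','side'):
    P=[onz(n,C[n,c][1],.045)[:,:2] for c in 'ryg']
    A=np.vstack(P)
    # centre-line circle: pixel cloud, mean radius = 110 mm
    f=lambda v:np.hypot(*(A-v).T)-.110
    m=(P[0].mean(0)+P[2].mean(0))/2;u=P[1].mean(0)-m;u/=np.hypot(*u)
    r=least_squares(f,m-u*.05)
    c=r.x;ang=lambda p:np.degrees(np.arctan2(*(p-c)[::-1]))
    an=np.degrees(np.unwrap([np.arctan2(*(q-c)[::-1]) for q in A]))
    print(n,'centre',c.round(4),'rms',r.fun.std().round(4),'ang lo/hi',np.percentile(an,[.5,99.5]).round(1),'red',ang(P[0].mean(0)).round(1),'green',ang(P[2].mean(0)).round(1))
# heights near the vice
k,D,R,t=K('top');d=np.load('top0.npy');g=np.argwhere(np.ones((90,130)))[:,::-1]+[195,220]
o,ra=rays('top',g);z=(o+ra*d[g[:,1],g[:,0]][:,None]);
v=z[(z[:,2]>.05)];print('tall near vice: maxz',v[:,2].max(),'x',v[:,0].min(),v[:,0].max(),'y',v[:,1].min(),v[:,1].max())
E
```

```text
top r [306 243  13  11 119] [312.1 248.1] [[0.5075 0.0301 0.045 ]]
top y [319 180  54  73 848] [352.2 222. ] [[ 0.5572 -0.0488  0.045 ]]
top g [359 169  12  13  97] [364.7 175.2] [[ 0.6515 -0.0766  0.045 ]]
side r [324 253  11  11  80] [328.8 257.3] [[0.5069 0.0364 0.045 ]]Traceback (most recent call last):
  File "<stdin>", line 12, in <module>
    return _wrapfunc(a, 'argmax', axis=axis, out=out, **kwds)
    return bound(*args, **kwds)
ValueError: attempt to get argmax of an empty sequence
```

```bash
cat > m.py <<'E'
from h import *
from scipy.optimize import least_squares
roi={'top':(295,160,380,262),'side':(280,205,342,268)}
C={}
for n in('top','side'):
    im=cv2.imread(f'pics/{n}0.png');hsv=cv2.cvtColor(im,cv2.COLOR_BGR2HSV);x0,y0,x1,y1=roi[n]
    H,S,V=cv2.split(hsv);ok=np.zeros_like(H,bool);ok[y0:y1,x0:x1]=1
    M={'r':((H<8)|(H>172)),'y':(H>20)&(H<34),'g':(H>45)&(H<85)}
    smin={'r':150,'y':190 if n=='top' else 165,'g':80}
    for c,m in M.items():
        m=(m&ok&(S>smin[c])&(V>60)).astype(np.uint8)
        k,l,st,ce=cv2.connectedComponentsWithStats(m)
        if k<2: print(n,c,'none');continue
        i=1+np.argmax(st[1:,4])
        C[n,c]=(ce[i],np.argwhere(l==i)[:,::-1])
        print(n,c,st[i],ce[i].round(1),onz(n,ce[i],.045).round(4))
for c in 'rg':
    o1,d1=rays('top',C['top',c][0]);o2,d2=rays('side',C['side',c][0]);d1,d2=d1[0],d2[0]
    a=np.linalg.lstsq(np.c_[d1,-d2],o2-o1,rcond=None)[0];p,q=o1+a[0]*d1,o2+a[1]*d2
    print('tri',c,((p+q)/2).round(4),'gap',np.linalg.norm(p-q).round(4))
for n in('top','side'):
    if (n,'y') not in C: continue
    P=[onz(n,C[n,c][1],.045)[:,:2] for c in 'ryg'];A=np.vstack(P)
    m=(P[0].mean(0)+P[2].mean(0))/2;u=P[1].mean(0)-m;u/=np.hypot(*u)
    r=least_squares(lambda v:np.hypot(*(A-v).T)-.110,m-u*.05);c=r.x
    ang=lambda p:np.degrees(np.arctan2(*(p-c)[::-1]))
    print(n,'centre',c.round(4),'rms',r.fun.std().round(4),'red',ang(P[0].mean(0)).round(1),'green',ang(P[2].mean(0)).round(1))
d=np.load('top0.npy');g=np.argwhere(np.ones((90,130)))[:,::-1]+[195,220]
o,ra=rays('top',g);z=o+ra*d[g[:,1],g[:,0]][:,None]
v=z[(z[:,2]>.05)];print('tall near vice: maxz',v[:,2].max(),'x',v[:,0].min(),v[:,0].max(),'y',v[:,1].min(),v[:,1].max())
d=d[170:255,300:375];print('depth z strip',[ (o+rays('top',C['top',c][1])[1]*np.load('top0.npy')[C['top',c][1][:,1],C['top',c][1][:,0]][:,None])[:,2].mean().round(4) for c in 'ryg'])
E
python3 m.py
```

```text
top r [306 243  13  11 119] [312.1 248.1] [[0.5075 0.0301 0.045 ]]
top y [319 180  54  73 848] [352.2 222. ] [[ 0.5572 -0.0488  0.045 ]]
top g [359 169  12  14 103] [364.6 175.1] [[ 0.6517 -0.0764  0.045 ]]
side r [324 253  11  11  80] [328.8 257.3] [[0.5069 0.0364 0.045 ]]
side y [294 211  43  41 315] [321.8 228.4] [[ 0.5569 -0.0456  0.045 ]]
side g [285 209   8   8  53] [288.3 212.5] [[ 0.6494 -0.0692  0.045 ]]
tri r [0.5089 0.0302 0.039 ] gap 0.0007
tri g [ 0.6536 -0.077   0.0384] gap 0.0003
top centre [0.6172 0.0278] rms 0.0052 red 178.8 green -71.7
side centre [0.6166 0.0337] rms 0.0052 red 178.6 green -72.3
tall near vice: maxz 1.1572454376068801 x 0.3037860054463637 0.5329291721477389 y 0.02500393017319857 0.23490560275041342
depth z strip [np.float64(0.0447), np.float64(0.0492), np.float64(0.0453)]
```

```bash
cat > w.py <<'E'
from h import *
from scipy.spatial.transform import Rotation as Ro
# targets: world TCP -> rows relative to commanded pose p0 (start orientation kept)
Q=Ro.from_quat([.9939,.1107,-.0001,-.0007])
tip=Q.apply([0,0,.186])
def rel(tipxyz,p0): return Q.inv().apply(np.array(tipxyz)-tip-p0)/.3
def arc(a): a=np.radians(a);return np.array([.6172+.110*np.cos(a),.0278+.110*np.sin(a)])
E
python3 - <<'E'
from w import *
d=np.load('top0.npy');g=np.argwhere(np.ones((110,110)))[:,::-1]+[185,210]
o,ra=rays('top',g);dd=d[g[:,1],g[:,0]];z=(o+ra*dd[:,None])[dd>0]
print('vice z pct',np.percentile(z[:,2],[50,90,97,99,99.9]).round(3))
v=z[z[:,2]>.03];print(v.min(0),v.max(0))
p0=np.array([.159,-.707,.405])
for t in([.45,-.55,.2],[.45,-.45,.15],[*arc(179.3),.12]): print(t,rel(t,p0).round(4))
E
```

```text
vice z pct [0.003 0.067 0.071 0.073 0.075]
[0.44462316 0.07824643 0.03000188] [0.53292917 0.26984448 0.07775593]
[0.45, -0.55, 0.2] [ 1.0614 -0.2961  0.0637]
[0.45, -0.45, 0.15] [ 1.1348 -0.621   0.2308]
[np.float64(0.5072082093373502), np.float64(0.029143870091877164), 0.12] [ 1.6722 -2.1369  0.3329]
```

>>> step_arm(plan=[[0, 1, -0.3, 0, 0, 0, 0], [0, 1, -0.3, 0, 0, 0, 0], [0, 1, -0.3, 0, 0, 0, 0], [0, 1, -0.3, 0, 0, 0, 0], [0, 1, -0.3, 0, 0, 0, 0], [0, 1, -0.3, 0, 0, 0, 0], [0, 1, -0.3, 0, 0, 0, 0], [0, 1, -0.3, 0, 0, 0, 0]], force=10)

```text
t: 0.9
tool_pos: [0.4351, -0.5514, 0.4042]
orientation: [0.994, 0.113, 0.0, -0.001]
wrist_force: [-0.6, -1.3, 0.6]
finger_gap: 0.0338
grasp_force: 0.0
```

>>> step_arm(plan=[[0, 0.4, -1, 0.1, 0, 0, 0], [0, 0.4, -1, 0.1, 0, 0, 0], [0, 0.4, -1, 0.1, 0, 0, 0], [0, 0.4, -1, 0.1, 0, 0, 0], [0, 0.4, -1, 0.1, 0, 0, 0], [0, 0.4, -1, 0.1, 0, 0, 0], [0, 0.4, -1, 0.1, 0, 0, 0], [0, 0.4, -1, 0.1, 0, 0, 0], [0, 0.4, -1, 0.1, 0, 0, 0]])

```text
t: 1.8
tool_pos: [0.4825, -0.236, 0.3748]
orientation: [0.994, 0.11, -0.0, 0.0]
wrist_force: [0.4, -0.4, 0.2]
finger_gap: 0.0005
grasp_force: 0.0
```

>>> step_arm(plan=[[0, 0.272, -0.837, 0.233, 0, 0, 0], [0, 0.272, -0.837, 0.233, 0, 0, 0], [0, 0.272, -0.837, 0.233, 0, 0, 0], [0, 0.272, -0.837, 0.233, 0, 0, 0], [0, 0.272, -0.837, 0.233, 0, 0, 0], [0, 0.272, -0.837, 0.233, 0, 0, 0], [0, 0.272, -0.837, 0.233, 0, 0, 0], [0, 0.272, -0.837, 0.233, 0, 0, 0], [0, 0.272, -0.837, 0.233, 0, 0, 0], [0, 0.272, -0.837, 0.233, 0, 0, 0]])

```text
t: 2.8
tool_pos: [0.5078, 0.0263, 0.3052]
orientation: [0.994, 0.109, 0.0, 0.0]
wrist_force: [0.0, 0.2, 0.0]
finger_gap: 0.0006
grasp_force: 0.0
```

>>> step_arm(plan=[[0, 0, 0, 0.1, 0, 0, 0], [0, 0, 0, 0.2, 0, 0, 0], [0, 0, 0, 0.2, 0, 0, 0], [0, 0, 0, 0.2, 0, 0, 0], [0, 0, 0, 0.2, 0, 0, 0], [0, 0, 0, 0.2, 0, 0, 0]])

```text
t: 3.4
tool_pos: [0.5081, 0.0283, 0.2461]
orientation: [0.994, 0.11, 0.001, -0.0]
wrist_force: [-1.0, -1.0, 0.3]
finger_gap: -0.0
grasp_force: 0.0
```

```bash
python3 - <<'E'
from w import *
for n in("side","top"):
    p,_=robot.grab_frame(n);s=robot.read_state();print(s['tool_pos'].round(4),s['orientation'].round(4),s['wrist_force'].round(2))
    x,y=(230,170) if n=='side' else (240,130)
    cv2.imwrite(f"pics/{n}1.png",cv2.resize(p[y:y+150,x:x+200,::-1],None,fx=3.5,fy=3.5,interpolation=cv2.INTER_CUBIC))
tp=s['tool_pos']+Ro.from_quat(s['orientation']).apply([0,0,.186]);print('tip',tp.round(4))
for n in("side","top"):
    k,D,R,t=K(n);print(n,cv2.projectPoints(tp.reshape(1,3),cv2.Rodrigues(R)[0],t,k,D)[0].ravel())
E
```

```text
[0.508  0.0284 0.246 ] [ 0.9939  0.1106  0.001  -0.    ] [-0.15  0.29  0.87]
[0.508  0.0284 0.2458] [ 9.939e-01  1.106e-01  9.000e-04 -0.000e+00] [ 0.11  0.18 -0.43]
tip [0.5083 0.0285 0.0598]
side [329.74485012 249.3731115 ]
top [312.8488605  246.23872817]
```

View pics/side1.png

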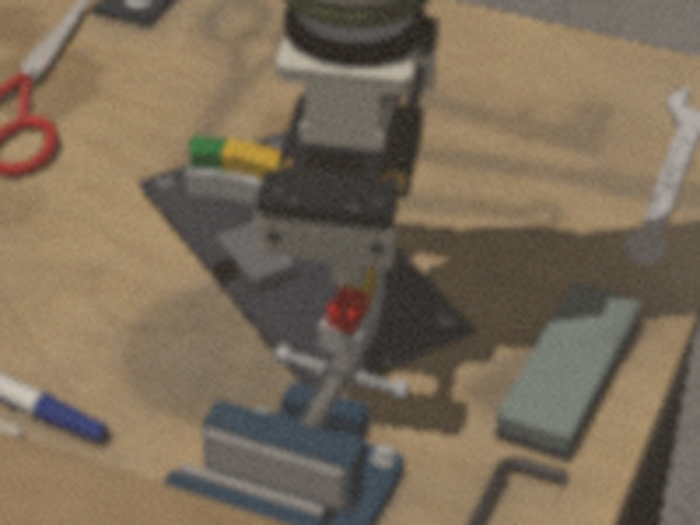

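View pics/top1.png

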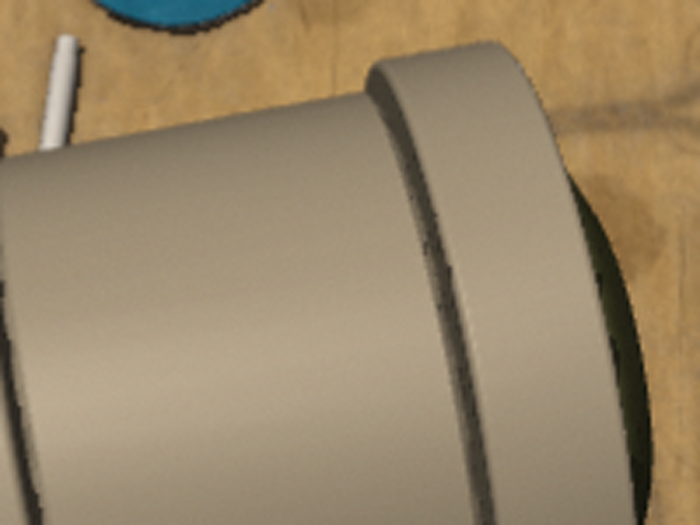

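The side crop shows the closed fingertips just above the red end at (349,290), with the red end at (349,308). The projected tip position agrees with this. The arm hides the strip in the top crop.

>>> step_arm(plan=[[0, 0, 0, 0.03, 0, 0, 0], [0, 0, 0, 0.04, 0, 0, 0], [0, 0, 0, 0.045, 0, 0, 0], [0, 0, 0, 0.05, 0, 0, 0], [0, 0, 0, 0.055, 0, 0, 0], [0, 0, 0, 0.06, 0, 0, 0], [0, 0, 0, 0.06, 0, 0, 0], [0, 0, 0, 0.06, 0, 0, 0], [0, 0, 0, 0.06, 0, 0, 0], [0, 0, 0, 0.06, 0, 0, 0]])

```text
t: 4.5
tool_pos: [0.5076, 0.0286, 0.2269]
orientation: [0.994, 0.111, -0.0, -0.0]
wrist_force: [-2.4, 1.5, 3.1]
finger_gap: 0.0005
grasp_force: 2.0
```

```bash
cat > s.py <<'E'
from w import *
F=[]
for i in range(6):
    p,_=robot.grab_frame("side");s=robot.read_state();F.append(s['wrist_force'])
tp=s['tool_pos']+Ro.from_quat(s['orientation']).apply([0,0,.186])
a=np.degrees(np.arctan2(tp[1]-.0278,tp[0]-.6172))%360
print('t',s['t'],'tip',tp.round(4),'force',np.mean(F,0).round(2),np.std(F,0).round(2),'ang',a.round(1),'rad',np.hypot(tp[1]-.0278,tp[0]-.6172).round(4))
E
python3 s.py
```

```text
t 4.8 tip [0.5076 0.0285 0.0408] force [-2.43  1.57  4.15] [0.41 0.42 0.55] ang 179.6 rad 0.1096
```

```bash
cat > a.py <<'E'
from w import *
import sys
a0,a1,n,z,zt=map(float,sys.argv[1:])
s=robot.read_state()
p0=np.array([*arc(a0),z])-tip   # pose at the call's start
for a in np.linspace(a0,a1,int(n)+1)[1:]:
    print([0,*map(float,rel([*arc(a),zt],p0).round(3)),0,0,0])
E
python3 a.py 179.5 206.6 9 .0408 .0408;echo; python3 a.py 206.6 233.7 9 .041 .041; echo; python3 a.py 233.7 260.8 9 .041 .041; echo; python3 a.py 260.8 287.9 9 .041 .041
```

```text
[0, -0.004, 0.019, -0.0, 0, 0, 0]
[0, -0.007, 0.038, -0.0, 0, 0, 0]
[0, -0.009, 0.057, -0.0, 0, 0, 0]
[0, -0.01, 0.076, -0.0, 0, 0, 0]
[0, -0.01, 0.096, -0.0, 0, 0, 0]
[0, -0.008, 0.115, -0.0, 0, 0, 0]
[0, -0.006, 0.134, -0.0, 0, 0, 0]
[0, -0.003, 0.153, -0.0, 0, 0, 0]
[0, 0.001, 0.172, -0.0, 0, 0, 0]

[0, 0.005, 0.019, -0.0, 0, 0, 0]
[0, 0.011, 0.037, -0.0, 0, 0, 0]
[0, 0.018, 0.055, -0.0, 0, 0, 0]
[0, 0.026, 0.072, -0.0, 0, 0, 0]
[0, 0.035, 0.089, -0.0, 0, 0, 0]
[0, 0.045, 0.106, -0.0, 0, 0, 0]
[0, 0.055, 0.122, -0.0, 0, 0, 0]
[0, 0.067, 0.138, -0.0, 0, 0, 0]
[0, 0.079, 0.152, -0.0, 0, 0, 0]

[0, 0.013, 0.014, -0.0, 0, 0, 0]
[0, 0.027, 0.028, -0.0, 0, 0, 0]
[0, 0.041, 0.04, -0.0, 0, 0, 0]
[0, 0.056, 0.052, -0.0, 0, 0, 0]
[0, 0.072, 0.064, -0.0, 0, 0, 0]
[0, 0.088, 0.074, -0.0, 0, 0, 0]
[0, 0.105, 0.083, -0.0, 0, 0, 0]
[0, 0.122, 0.092, -0.0, 0, 0, 0]
[0, 0.14, 0.1, -0.0, 0, 0, 0]

[0, 0.018, 0.007, -0.0, 0, 0, 0]
[0, 0.036, 0.012, -0.0, 0, 0, 0]
[0, 0.055, 0.017, -0.0, 0, 0, 0]
[0, 0.074, 0.021, -0.0, 0, 0, 0]
[0, 0.093, 0.024, -0.0, 0, 0, 0]
[0, 0.112, 0.026, -0.0, 0, 0, 0]
[0, 0.131, 0.026, -0.0, 0, 0, 0]
[0, 0.151, 0.026, -0.0, 0, 0, 0]
[0, 0.17, 0.025, -0.0, 0, 0, 0]
```

>>> step_arm(plan=[[0, -0.004, 0.019, 0, 0, 0, 0], [0, -0.007, 0.038, 0, 0, 0, 0], [0, -0.009, 0.057, 0, 0, 0, 0], [0, -0.01, 0.076, 0, 0, 0, 0], [0, -0.01, 0.096, 0, 0, 0, 0], [0, -0.008, 0.115, 0, 0, 0, 0], [0, -0.006, 0.134, 0, 0, 0, 0], [0, -0.003, 0.153, 0, 0, 0, 0], [0, 0.001, 0.172, 0, 0, 0, 0], [0, 0.001, 0.172, 0, 0, 0, 0]])

```text
t: 5.8
tool_pos: [0.5198, -0.023, 0.2268]
orientation: [0.994, 0.11, 0.0, 0.0]
wrist_force: [0.3, -2.7, 5.4]
finger_gap: 0.0001
grasp_force: 2.0
```

```bash
python3 s.py
```

```text
t 6.1 tip [ 0.5196 -0.0221  0.0409] force [ 0.84 -2.88  4.19] [0.59 0.52 0.45] ang 207.1 rad 0.1096
```

>>> step_arm(plan=[[0, 0.005, 0.019, 0, 0, 0, 0], [0, 0.011, 0.037, 0, 0, 0, 0], [0, 0.018, 0.055, 0, 0, 0, 0], [0, 0.026, 0.072, 0, 0, 0, 0], [0, 0.035, 0.089, 0, 0, 0, 0], [0, 0.045, 0.106, 0, 0, 0, 0], [0, 0.055, 0.122, 0, 0, 0, 0], [0, 0.067, 0.138, 0, 0, 0, 0], [0, 0.079, 0.152, 0, 0, 0, 0], [0, 0.079, 0.152, 0, 0, 0, 0]])

```text
t: 7.1
tool_pos: [0.5533, -0.0619, 0.2269]
orientation: [0.994, 0.11, 0.001, 0.0]
wrist_force: [1.1, -1.4, 4.1]
finger_gap: 0.0004
grasp_force: 2.0
```

```bash
sed -i '$a cv2.imwrite("pics/side_s.png",cv2.resize(p[170:320,230:430,::-1],None,fx=3.5,fy=3.5,interpolation=cv2.INTER_CUBIC))' s.py; python3 s.py
```

```text
t 7.4 tip [ 0.5532 -0.0613  0.041 ] force [ 0.56 -2.34  3.85] [0.63 0.55 0.39] ang 234.3 rad 0.1097
```

View pics/side_s.png

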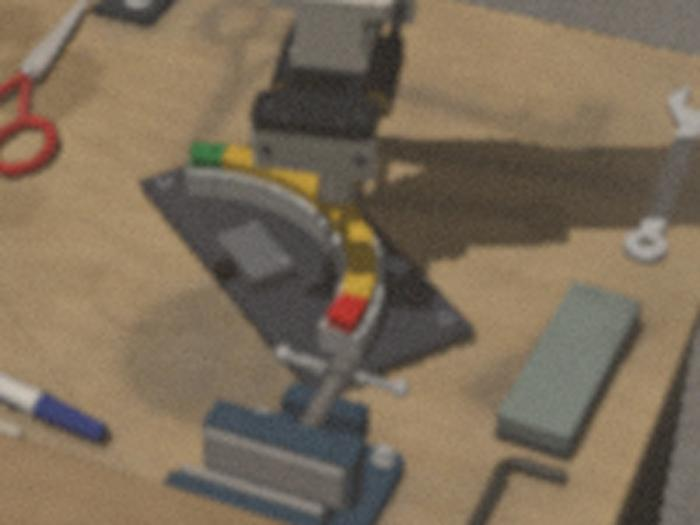

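The crop shows the fingertips on the middle of the curve at about (335,195). The strip is down and the plate corners at (142,182) and (475,325) haven't moved.

>>> step_arm(plan=[[0, 0.013, 0.014, 0, 0, 0, 0], [0, 0.027, 0.028, 0, 0, 0, 0], [0, 0.041, 0.04, 0, 0, 0, 0], [0, 0.056, 0.052, 0, 0, 0, 0], [0, 0.072, 0.064, 0, 0, 0, 0], [0, 0.088, 0.074, 0, 0, 0, 0], [0, 0.105, 0.083, 0, 0, 0, 0], [0, 0.122, 0.092, 0, 0, 0, 0], [0, 0.14, 0.1, 0, 0, 0, 0], [0, 0.14, 0.1, 0, 0, 0, 0]])

```text
t: 8.4
tool_pos: [0.6012, -0.0814, 0.2269]
orientation: [0.994, 0.111, 0.001, 0.0]
wrist_force: [0.3, -0.7, 4.3]
finger_gap: 0.0002
grasp_force: 2.0
```

```bash
python3 s.py
```

```text
t 8.7 tip [ 0.601  -0.0812  0.0411] force [ 1.98 -0.92  3.88] [0.7  0.37 0.37] ang 261.6 rad 0.1102
```

>>> step_arm(plan=[[0, 0.018, 0.007, 0, 0, 0, 0], [0, 0.036, 0.012, 0, 0, 0, 0], [0, 0.055, 0.017, 0, 0, 0, 0], [0, 0.074, 0.021, 0, 0, 0, 0], [0, 0.093, 0.024, 0, 0, 0, 0], [0, 0.112, 0.026, 0, 0, 0, 0], [0, 0.131, 0.026, 0, 0, 0, 0], [0, 0.15, 0.026, 0, 0, 0, 0], [0, 0.168, 0.025, 0, 0, 0, 0], [0, 0.168, 0.025, 0, 0, 0, 0]])

```text
t: 9.7
tool_pos: [0.652, -0.0769, 0.2269]
orientation: [0.994, 0.111, 0.001, 0.0]
wrist_force: [0.6, -0.5, 3.6]
finger_gap: 0.0004
grasp_force: 2.0
```

```bash
python3 s.py
```

```text
t 10.0 tip [ 0.652  -0.077   0.0412] force [2.11 0.1  3.57] [0.45 0.59 0.55] ang 288.4 rad 0.1104
```

View pics/side_s.png

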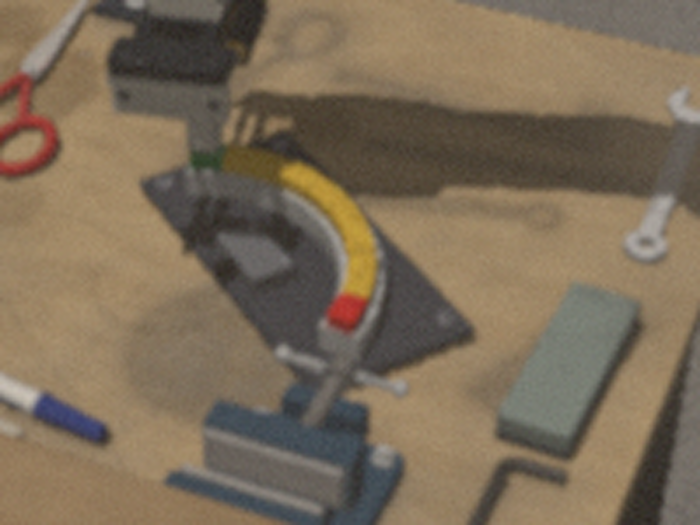

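The fingertips rest on the green end at about (206,155), pressing with 3.6 N at about 4 mm depth. The plate corners are still where they were at the start, so I'm handing the job in.

```bash
python3 -c "
from station import robot
print(robot.sign_off())"
```

```text
the job is handed in; nothing more can be done
None
```

I ran the strip from red to green at about 4 mm depth (roughly 4 N) at every check and handed it in after 10 s, with the fingertips still holding the green end at about 3.6 N and no visible movement of the unit; no verdict came back.

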